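# Tip the scraper bar out of the shavings bin

### The arm

A 6-joint arm with a two-finger parallel gripper is mounted at the origin on the work surface. World frame = base frame: x ahead of the robot, y to its left, z up, the work surface at z = 0. Lengths are in m, angles in rad, forces in N, time in s.
With the tool pointing down it reaches from about 0.275 to 0.75 m from the base axis. Payload 10.2 kg.
Tool frame: the origin (TCP) lies midway between the tips of the shut fingers; the grasp point (between the pads) lies 19 mm behind it (env.hold_point_z is the distance from the TCP to the grasp point, in m); z points along the fingers, y is the line along which they close (so a half turn about z gives the same grasp; the last joint's range is limited). The gripper opens to 85 mm and grips with 20 to 120 N. Pads are 22 mm wide; open, the fingers measure 114 mm over their backs; the gripper's body (76 mm by 85 mm) begins 54 mm behind the grasp point. The pads swing forward as they close: fully open they stand 13 mm farther back than shut.
Start: joints at [-1.538, 0.313, 1.498, -0, 1.331, -0.223], TCP at [0.133, -0.508, 0.199] pointing down, gripper open.
Joint ranges: [-2.94, 2.94], [-0.97, 2.17], [0.19, 2.56], [-1.23, 4.37], [0.02, 3.11], [-2.88, 2.88]. Speed limits (rad/s): [2.39, 2.39, 3.01, 3.14, 3.14, 3.14].

### API

Orientations are given as a unit quaternion [x, y, z, w].
In Python, from bench import env, kinematics, monitor, eyes, job gives the robot as it stands. The module is installed in compiled form; this text tells all that it offers. Calls block until the motion is done:
- env.reach(position, orientation): joint-space move of the TCP to a pose.
- env.movel(position, velocity=0.15, frame=None, guard=None): straight line of the TCP; frame=None keeps the orientation; velocity is the mean speed in m/s. With guard (N) it stops when the force on the tool has changed by that much, and returns True; else False.
- env.set_joints(angles): joint-space move.
- env.release() and env.close_gripper(effort=None): open the fingers fully, or close them until they stop; effort is the grip in N (None keeps the last).
- env.hold(seconds).
- kinematics.ik(position, orientation): joint angles nearest the present ones, or None.
- monitor.sense(): the state.
- eyes.grab_frame(name): name is "side" or "top"; returns a dict with "frame" (420x560x3 uint8, red, green, blue), "mtx" (3x3 intrinsics, pixels), "view" (4x4, takes a point from world to camera coordinates). Camera axes: x right, y down, z forward; pixel columns grow to the right and rows downward; lengths in m; the calibration is good to about 2 mm. A picture is of the moment at which its call begins. There is no depth.
A pose or a line that the arm cannot do raises env.MotionError and nothing moves.
- job.hand_in(): hands the job in, once; it reports no verdict.
The state is a dict: "clock": time; "joints": joint angles; "qvel": joint speeds; "joint_efforts": joint torques, N m; "position": TCP position; "ee_rot": TCP orientation; "contact_force": force on the tool from outside, world axes, zero at the start; "ft_torque": the same for the moment, N m; "finger_gap": opening from 0.0 (shut) to 1.0 (fully open).
Only numpy, scipy, OpenCV 4.12 (cv2) and the standard library are available. Lean on these libraries where they do the work, as an engineer would, in place of code of your own. Each camera call takes 0.05 s, during which the arm holds its last target. There are 200 camera calls.

### The job

Put the wooden blank that lies in the tray into the offcut box. Then hook the scraper bar by its cross handle, tip it over the sill and draw it out through the slot in the bin wall until it lies flat in the tray, and last slide the slot's shutter fully shut. Leave the chisel, tin, drive centre and brush where they are.

Things in the scene. Friction and masses are not known exactly. Their poses are not given: they have to be found in the camera images.
- chip_bin: Fixed green steel bin with an aluminium tray before its front wall, one piece. Origin on the bench under the front wall's outer face, in the middle of the slot; z up, +x into the bin, -x out along the tray, y along the wall. The bin is 200 mm deep (x 0 to 200), 200 mm wide, 115 mm high, sheet 4 mm thick, closed on top by a fixed clear cover (top at 118 mm).
- sill (a point): Middle of the rounded sill of the slot in the bin's front wall, 38 mm above the bench; axes as chip_bin. The slot is 42 mm wide (y -21 to 21) and reaches from this sill up to 94 mm above the bench. The bin's floor inside is 4 mm above the bench.
- tray_mid (a point): Middle of the tray's floor, 4 mm above the bench; axes as chip_bin. The tray reaches 157 mm either way along x (from the bin's wall to its far end) and 63 mm either way along y, with rims 18 mm high and 3 mm thick on its two long sides and far end.
- bar_handle (a point): Centre of the loose scraper bar's cross handle: a wooden cylinder 22 mm thick, 90 mm long (point y), across the outer end of a flat steel bar 25 mm wide, 5 mm thick; T shape, 266 mm long, 0.26 kg. At first it stands 84 to 97 mm before the bin's wall, about 62 mm above the bench: the bar rests on the sill and slopes down into the bin. Site x runs along the bar from handle to tail.
- bar_tail (a point): Middle of the bar's tail end, 255 mm from bar_handle, at first on the floor inside the bin. The bar's centre of mass lies 14 to 28 mm inside the sill, so after a short pull the handle end drops into the tray and the tail rises. Lying flat in the tray the tail is about 7 mm and the handle centre 15 mm above the bench.
- blank_mid (a point): Centre of the loose wooden blank, a block 70 x 45 x 45 mm, about 0.1 kg, lying on the tray's floor beyond the bar's handle, its long side (point x axis) roughly along the tray; z up.
- offcut_box: Fixed open plywood box, 130 x 130 mm outside, 55 mm high, walls and floor 5 mm. Origin on the bench under its centre; axes along its sides.
- shutter (a joint): Opening of the slot's shutter (m): 0 when fully shut over the slot (end stop), up to 0.075 open. The shutter is a steel plate 60 mm wide that slides along the outside of the bin's front wall; it opens towards the bin's -y, and is shut by pushing it to the bin's +y; friction about 1.5 N, stays where it is left.
- shutter_tab (a point): Centre of the shutter's black tab, an upright block 14 x 14 mm and 36 mm high; it stands 10 mm before the wall, its top 142 mm above the bench and 24 mm above the bin's cover. At y 0 of the bin when shut.
- chisel: Bystander: a turning chisel lying on the bench, about 255 mm long (along x), 30 mm wide, wooden handle. Origin under its middle.
- wax_tin: Bystander: an aluminium tin, 60 mm in diameter, 50 mm high. Origin under its centre.
- drive_centre: Bystander: a steel lathe drive centre standing on its 40 mm flange, 70 mm high. Origin under its centre.
- brush: Bystander: a bench brush 200 mm long (along x), 50 mm wide, 47 mm high. Origin under its centre.
Things that resemble listed ones, but are neither listed nor needed, are in the scene too. Of the things that look like the part that bears blank_mid, take the one that is farthest from the robot's base at the start. Of the things that look like the offcut_box, take the one that is nearest to the robot's base at the start.

How it is judged:
On the way, in this order (a step that is already met when the one before it is completed fails the run):
1. the blank is in the offcut box, let go (x of blank_mid in the frame of offcut_box between -0.06 and 0.06 m and y of blank_mid in the frame of offcut_box between -0.06 and 0.06 m and z of blank_mid in the frame of offcut_box below 0.052 m and contact force between blank and the fingers below 0.2 N and linear speed of blank below 0.03 m/s), for 0.2 s.
2. the bar's tail has been lifted to the sill of the slot (z of bar_tail in the frame of chip_bin above 0.031 m), for 0.05 s.
3. the bar is out of the slot and lies flat in the tray (x of bar_handle in the frame of chip_bin between -0.314 and 0 m and y of bar_handle in the frame of chip_bin between -0.06 and 0.06 m and z of bar_handle in the frame of chip_bin below 0.024 m and x of bar_tail in the frame of chip_bin between -0.314 and 0 m and y of bar_tail in the frame of chip_bin between -0.06 and 0.06 m and z of bar_tail in the frame of chip_bin below 0.022 m), for 0.2 s.
4. the shutter is fully shut (value of joint shutter below 0.006 m), for 0.2 s.
At the end, for the whole second after the job is handed in: Blank in the offcut box (centre within 60 mm of its middle each way, under 52 mm high); bar at rest, flat and wholly in the tray (handle centre under 24 mm, tail under 22 mm high, both within 60 mm of the tray's middle line); shutter within 6 mm of shut (all of step 3 and x of blank_mid in the frame of offcut_box between -0.06 and 0.06 m and y of blank_mid in the frame of offcut_box between -0.06 and 0.06 m and z of blank_mid in the frame of offcut_box below 0.052 m and linear speed of each of bar, blank below 0.02 m/s and value of joint shutter below 0.006 m); the robot touches nothing.
It fails at once if the turning chisel is moved by more than 25 mm (distance of chisel from where it was at the start of the episode above 0.025 m).
It fails at once if the tin is moved by more than 25 mm (distance of wax_tin from where it was at the start of the episode above 0.025 m).
It fails at once if the drive centre is moved by more than 25 mm (distance of drive_centre from where it was at the start of the episode above 0.025 m).
It fails at once if the bench brush is moved by more than 25 mm (distance of brush from where it was at the start of the episode above 0.025 m).
It also fails if it takes over 51 s, if anything falls off the work surface, if the arm or the gripper's body presses on something with over 40 N, if the wrist force passes 120 N, or if a joint passes its speed limit or range.

## Working session

There is one attempt and no reset: what is moved stays moved. The work goes in short steps, each a Python script; the robot and the scene stay as the last script left them, time stands still between calls to the robot, and variables do not carry over. Pictures are saved under pics/ and viewed, on a budget of 10 in all, crops included, one or two more only if the job needs it, and the job is handed in when it is done.

```bash
mkdir -p pics; ls; cat > h.py <<'E'
from bench import env, kinematics, monitor, eyes, job
import numpy as np, cv2, pickle
from scipy.spatial.transform import Rotation as R
def shot(name,out,crop=None,k=1):
    f=eyes.grab_frame(name); pickle.dump(f,open(f'pics/{out}.pkl','wb'))
    im=f['frame'][...,::-1]
    if crop: 
        a,b,c,d=crop; im=im[b:d,a:c]
    im=cv2.resize(im,None,fx=k,fy=k,interpolation=cv2.INTER_CUBIC)
    cv2.imwrite(f'pics/{out}.png',im); return f
def ray(f,u,v):
    V=f['view'];Rm=V[:3,:3];t=V[:3,3]
    d=Rm.T@np.linalg.solve(f['mtx'],[u,v,1.]);o=-Rm.T@t
    return o,d
def onz(f,u,v,z):
    o,d=ray(f,u,v); return o+d*(z-o[2])/d[2]
def proj(f,p):
    q=f['view'][:3,:3]@np.asarray(p)+f['view'][:3,3]; q=f['mtx']@q; return q[:2]/q[2]
def down(yaw): # tool z down, tool y axis at angle yaw+90 ; tool x at yaw
    x=np.array([np.cos(yaw),np.sin(yaw),0]);z=np.array([0,0,-1.]);y=np.cross(z,x)
    return R.from_matrix(np.c_[x,y,z]).as_quat()
E
python3 - <<'E'
from h import *
a=shot('top','top0',k=1.4);b=shot('side','side0',k=1.4)
print(a['mtx'],a['view'],b['mtx'],b['view'])
s=monitor.sense();print(s['clock'],s['position'],s['ee_rot'])
E
```

```text
pics
[[485.73183739   0.         276.08424821]
 [  0.         485.73183739 213.89482166]
 [  0.           0.           1.        ]] [[ 0.01661384 -0.99973018 -0.01623435  0.01912175]
 [-0.99433838 -0.01481557 -0.1052221   0.48524575]
 [ 0.10495319  0.01789058 -0.99431622  1.29004294]
 [ 0.          0.          0.          1.        ]] [[458.81014741   0.         273.46305879]
 [  0.         458.81014741 216.63264518]
 [  0.           0.           1.        ]] [[ 0.98502322 -0.1710102   0.02201732 -0.47997617]
 [-0.06875564 -0.50667937 -0.85938855  0.14030527]
 [ 0.15811993  0.84500386 -0.51084886  1.35974383]
 [ 0.          0.          0.          1.        ]]
0.1 [ 0.13281428 -0.50765308  0.19899971] [ 9.91836138e-01  1.27517682e-01  6.92884694e-05 -5.58903762e-04]
```

View pics/top0.png

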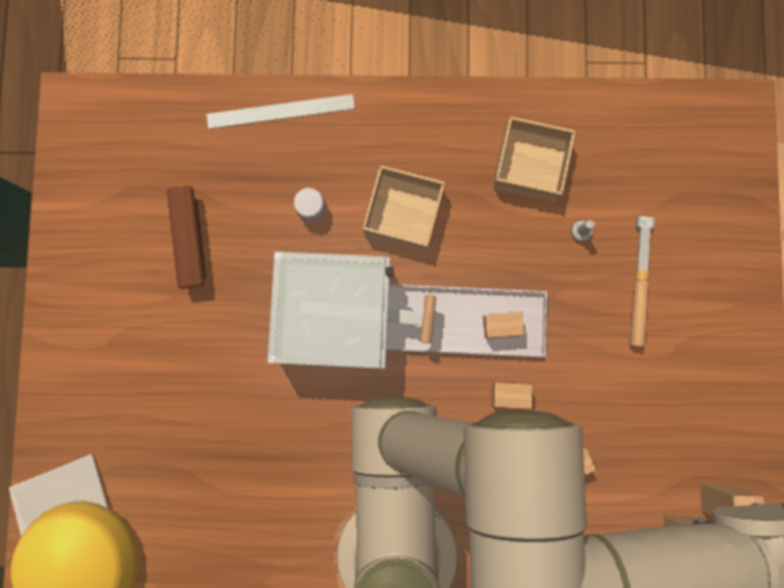

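View pics/side0.png

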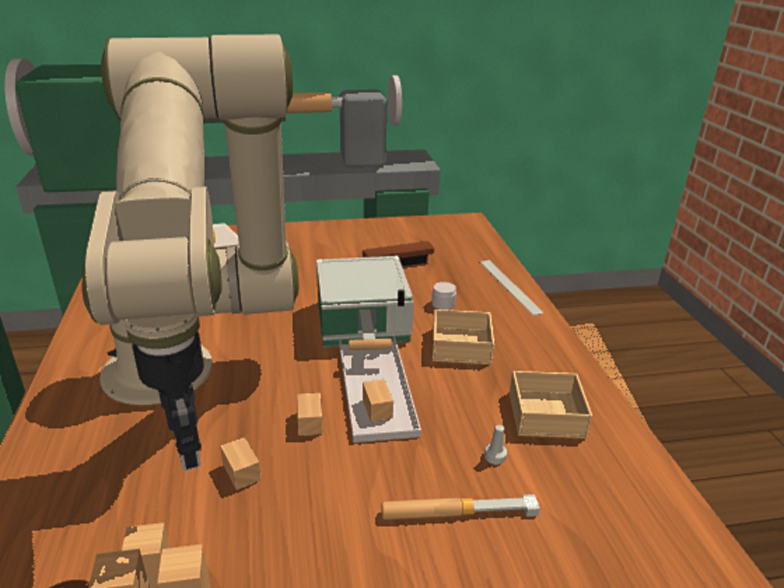

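The top view (1.4x pixels) shows the following:
- **Bin:** corners near (274,254), (389,257), (385,367) and (269,361).
- **Tray:** runs to the right and ends at x≈546.
- **Handle:** at (428,319).
- **Shutter tab:** at (389,270).
- **Blank candidates:** (505,325) in the tray, (513,396) and (590,462) on the bench, plus a pile at lower right. The one in the tray fits. It lies beyond the handle, and I will check that it is the farthest from the base.
- **Box candidates:** (405,207) and (535,157). The first is nearer the base.

I'll confirm both choices in an enlarged crop.

```bash
python3 - <<'E'
from h import *
f=pickle.load(open('pics/top0.pkl','rb'))
cv2.imwrite('pics/top0c.png',cv2.resize(f['frame'][110:275,185:405,::-1],None,fx=3.6,fy=3.6,interpolation=cv2.INTER_CUBIC))
for n,u,v,z in [('blank',505,325,.049),('b2',513,396,.045),('b3',590,462,.045),('boxA',405,207,.055),('boxB',535,157,.055)]:
    p=onz(f,u/1.4,v/1.4,z);print(n,p,np.hypot(*p[:2]))
E
```

```text
blank [ 0.4372757  -0.19811885  0.049     ] 0.48006366274467244
b2 [ 0.30459859 -0.21346252  0.045     ] 0.3719496569557998
b3 [ 0.18601295 -0.35518216  0.045     ] 0.4009428713878784
boxA [ 0.66065598 -0.00625337  0.055     ] 0.6606855710783957
boxB [ 0.76214074 -0.2553833   0.055     ] 0.8037904860316187
```

View pics/top0c.png

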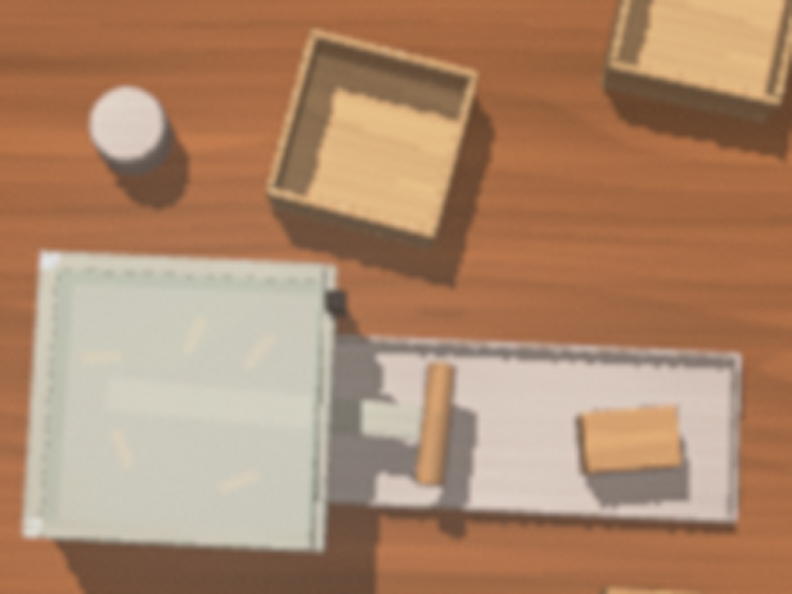

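The crop confirms the wooden blank in the tray at (633,440) and the nearer box at (372,135). The handle runs (440,364)–(430,484), and the tab is at (336,302). The blank in the tray is the farthest at 0.48 m, and box A is the nearest at 0.66 m.

```bash
cat > m.py <<'E'
from h import *
def fitrect(P,w,h): # corners in model order -> pose
    pass
def cz(f,c,z): return np.array([onz(f,185+a/3.6,110+b/3.6,z)[:2] for a,b in c])
E
python3 - <<'E'
from m import *
f=pickle.load(open('pics/top0.pkl','rb'))
def fit(M,P):
    M=np.array(M);mc=M.mean(0);pc=P.mean(0);H=(M-mc).T@(P-pc)
    th=np.arctan2(H[0,1]-H[1,0],H[0,0]+H[1,1]);c,s=np.cos(th),np.sin(th);A=np.array([[c,-s],[s,c]])
    t=pc-A@mc; print('res mm',np.round(((M@A.T+t)-P)*1e3,1).tolist()); return t,th,A
# bin corners top z .118 + tray end corners z .022
P=np.r_[cz(f,[(42,254),(336,268),(323,550),(24,537)],.118),cz(f,[(740,354),(735,522)],.020)]
M=[(.2,-.1),(0,-.1),(0,.1),(.2,.1),(-.314,-.063),(-.314,.063)]
t,th,A=fit(M,P);print('bin',t,np.degrees(th))
np.savez('bin.npz',t=t,th=th,A=A)
inv=lambda p:(p-t)@A
b=cz(f,[(583,412),(678,405),(681,465),(590,473)],.049)
tb,thb,_=fit([(.035,-.0225),(-.035,-.0225),(-.035,.0225),(.035,.0225)],b);print('blank',tb,np.degrees(thb),inv(tb))
x=cz(f,[(313,31),(476,74),(436,239),(268,190)],.055)
tx,thx,_=fit([(.065,-.065),(-.065,-.065),(-.065,.065),(.065,.065)],x);print('box',tx,np.degrees(thx))
h=cz(f,[(440,364),(430,484)],.068);print('handle',h,h.mean(0),inv(h),inv(h.mean(0)))
print('tab',inv(cz(f,[(336,301)],.142)))
s=monitor.sense()
for o in (-90,0,90,180):
  q=down(thb+np.radians(o));j=kinematics.ik([*tb,.2],q);print(o,None if j is None else np.round(j,2))
E
```

```text
res mm [[0.3, -2.4], [1.3, 5.5], [-1.0, 5.8], [-0.4, -2.1], [-0.3, -3.0], [0.1, -3.9]]
bin [0.45162146 0.0292504 ] 88.25028868057255
res mm [[0.1, 0.3], [0.3, 0.3], [-0.4, -1.9], [0.1, 1.3]]
blank [ 0.43802997 -0.19842345] 95.24634928430781 [-0.22798269  0.00663348]
res mm [[1.4, 0.6], [0.8, -2.8], [0.4, 0.8], [-2.6, 1.4]]
box [ 0.66308803 -0.00453463] 75.63056463427435
handle [[ 0.48897488 -0.05546382]
 [ 0.40161271 -0.04910625]] [ 0.4452938  -0.05228503] [[-0.08353419 -0.03992263]
 [-0.07984705  0.04759293]] [-0.08169062  0.00383515]
tab [[-0.0071192  -0.07188379]]
-90 [-0.67  0.22  1.62 -0.    1.3   0.81]
0 [-0.67  0.22  1.62 -0.    1.3  -0.76]
90 [-0.67  0.22  1.62 -0.    1.3  -2.33]
180 [-0.67  0.22  1.62 -0.    1.3   2.38]
```

```bash
python3 - <<'E'
from m import *
def st(l):
    s=monitor.sense();print(l,round(s['clock'],2),np.round(s['position'],3),np.round(s['contact_force'],1),round(s['finger_gap'],2))
q=down(np.radians(95.2)); p=np.array([.438,-.198])
env.reach([*p,.12],q);st('above')
print(env.movel([*p,.016],.15,guard=8));st('down')
env.close_gripper(40);st('closed')
env.movel([*p,.17],.25);st('up')
qb=down(np.radians(120.6)); b=[.663,-.0045]
env.reach([*b,.17],qb);st('box')
shot('side','side1',crop=(180,130,460,340),k=2.8)
E
```

```text
above 1.73 [ 0.438 -0.199  0.12 ] [-0.8 -0.2  0.4] 1.0
False
down 2.57 [ 0.438 -0.199  0.017] [-0.2  0.4 -0.1] 1.0
closed 3.33 [ 0.434 -0.199  0.02 ] [-41.5  -0.1  63.9] 0.0
up 4.1 [ 0.437 -0.198  0.169] [-0. -0.  0.] 0.0
box 5.24 [ 0.663 -0.006  0.17 ] [ 0.2 -0.1  1.1] -0.0
```

View pics/side1.png

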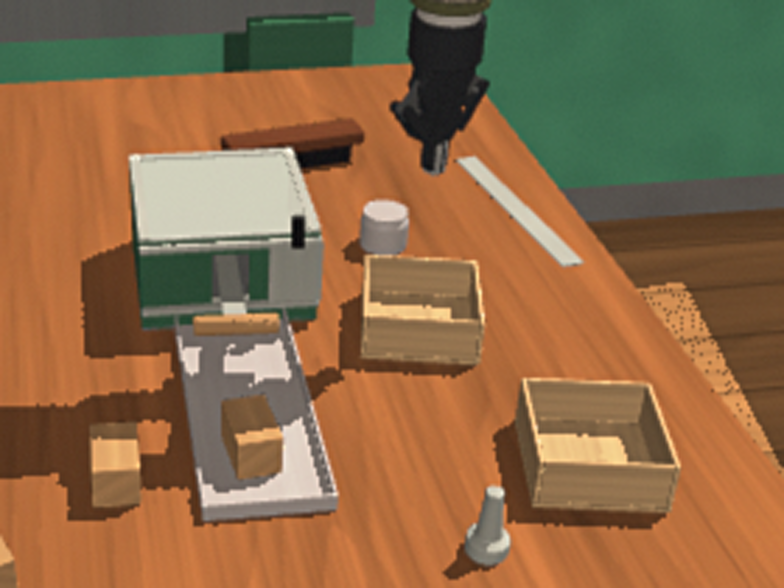

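The grasp missed: the fingers are fully shut and the blank is still in the tray at (250,437). I'll check the camera against the TCP and re-measure the blank.

```bash
python3 - <<'E'
from m import *
f=pickle.load(open('pics/side1.pkl','rb'))
c=lambda u,v:np.round((np.array([u,v])-[180,130])*2.8)
s=monitor.sense();print('tcp proj',c(*proj(f,s['position'])),s['ee_rot'])
for p in [(.663,-.0045,.055),(.438,-.198,.049),(.4516,.03,.118)]: print(p,c(*proj(f,p)))
# cross-check: triangulate blank from both images
f0=pickle.load(open('pics/top0.pkl','rb'))
for z in (.049,): print('side blank top corners',[np.round(onz(f,180+a/2.8,130+b/2.8,z)[:2],3).tolist() for a,b in [(222,400),(268,394),(280,437),(234,446)]])
shot('top','top1',crop=(185,80,405,245),k=3.6)
E
```

```text
tcp proj [428. 197.] [ 4.96338971e-01  8.68128792e-01 -1.63190999e-04  4.69386408e-06]
(0.663, -0.0045, 0.055) [419. 287.]
(0.438, -0.198, 0.049) [248. 418.]
(0.4516, 0.03, 0.118) [227. 236.]
side blank top corners [[0.418, -0.167], [0.464, -0.164], [0.464, -0.231], [0.419, -0.238]]
```

View pics/top1.png

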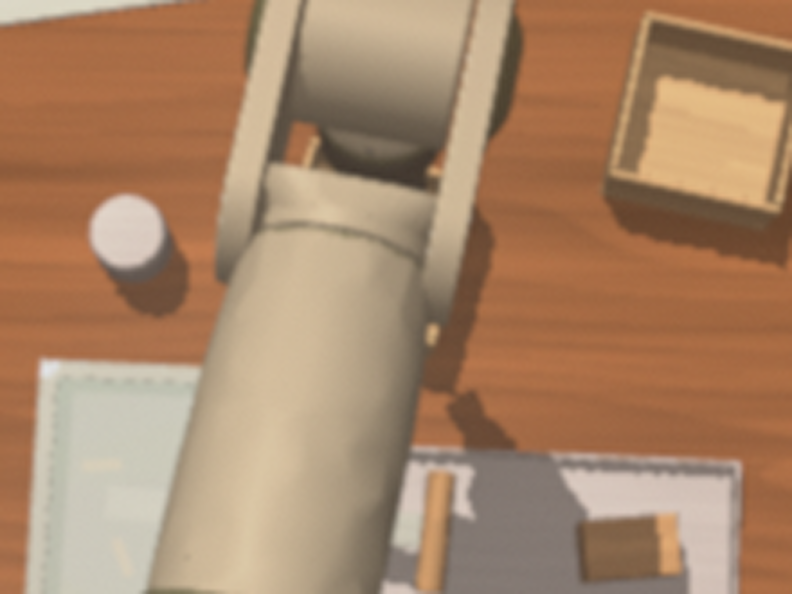

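The blank has not moved in either view. The visible fingertips are about 25 crop px above the projected TCP, so the tips seem to sit higher than reported. I'll quantify that against the start picture.

```bash
python3 - <<'E'
from m import *
s=monitor.sense();print(s)
f0=pickle.load(open('pics/side0.pkl','rb'));f=pickle.load(open('pics/side1.pkl','rb'))
for dz in (0,.013,.02,.03,.04): print(dz,np.round(proj(f0,[.1328,-.5077,.199+dz])*1.4), np.round((proj(f,[.663,-.006,.17+dz])-[180,130])*2.8))
cv2.imwrite('pics/t.png',np.hstack([cv2.resize(f0['frame'][240:350,90:190,::-1],(400,440),interpolation=cv2.INTER_CUBIC),cv2.resize(f['frame'][120:220,290:390,::-1],(400,440),interpolation=cv2.INTER_CUBIC)]))
E
```

```text
{'clock': 5.3417, 'joints': array([-1.85285518e-01,  6.46085752e-01,  1.06543884e+00, -2.09333152e-04,
        1.42990361e+00, -7.17227822e-01]), 'qvel': array([ 1.80267501e-03, -2.33254014e-03, -3.63026455e-03, -7.37551849e-05,
        1.17301315e-03,  9.26701701e-04]), 'joint_efforts': array([ 4.87500597e-01, -5.61075318e+01, -2.66678274e+01,  1.11733965e-02,
       -3.14556368e-03, -3.94511189e-04]), 'position': array([ 0.66264199, -0.0059378 ,  0.17026872]), 'ee_rot': array([ 4.96370049e-01,  8.68111028e-01, -7.09329991e-05,  1.11662970e-04]), 'contact_force': array([0.05054942, 0.56676546, 0.26352858]), 'ft_torque': array([-0.01761143,  0.03261376,  0.02860288]), 'finger_gap': -0.0010150878534393205}
0 [188. 468.] [428. 197.]
0.013 [187. 460.] [429. 187.]
0.02 [186. 456.] [430. 181.]
0.03 [185. 451.] [431. 172.]
0.04 [184. 445.] [432. 164.]
```

View pics/t.png

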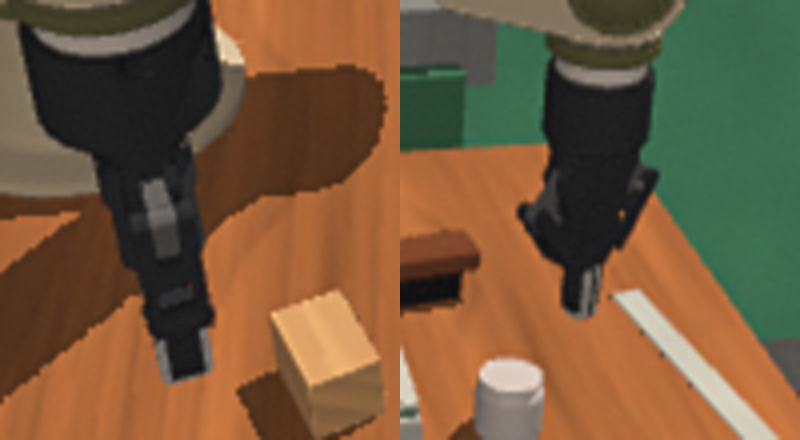

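The image offset of about 30 mm up agrees with the grasp force, which points to the fingers pressing on top of the blank. A gentle touch on the blank's top, known to be at z≈0.049, will settle it.

```bash
python3 - <<'E'
from m import *
def st(l):
    s=monitor.sense();print(l,round(s['clock'],2),np.round(s['position'],4),np.round(s['contact_force'],1),round(s['finger_gap'],2))
q=down(np.radians(95.2)); p=np.array([.438,-.198])
env.reach([*p,.10],q);st('above')
f=eyes.grab_frame('side')
print(env.movel([*p,.012],.07,guard=4));st('touch')
g=eyes.grab_frame('side')
s=monitor.sense();print(np.round(proj(g,s['position']),1))
env.movel([*p,.10],.2);st('up')
a=[cv2.resize(x['frame'][220:330,215:315,::-1],(400,440),interpolation=cv2.INTER_CUBIC) for x in (f,g)]
cv2.imwrite('pics/touch.png',np.hstack(a))
E
```

```text
above 6.51 [ 0.4388 -0.1981  0.1005] [-0.   0.7  0.5] 0.0
True
touch 7.64 [ 0.4377 -0.1977  0.0172] [-1.1  1.5  7.4] -0.0
[268.1 288.2]
up 8.26 [ 0.4376 -0.1977  0.099 ] [-1.5 -0.3  0.6] -0.0
```

View pics/touch.png

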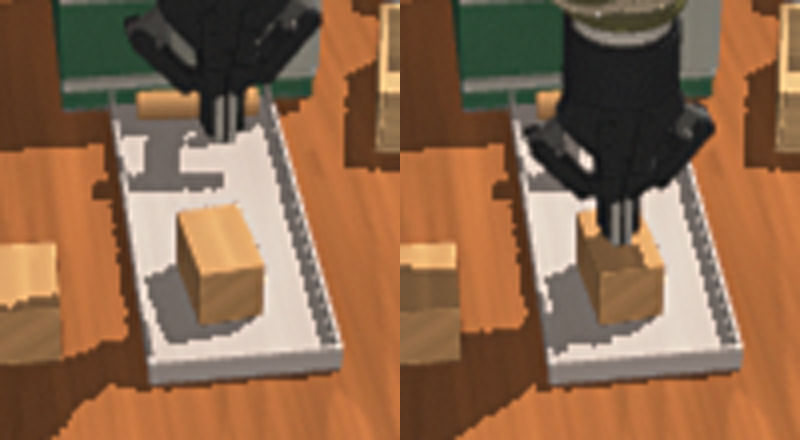

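The touch confirms it: the fingertips really sit 32 mm above the reported TCP (contact at 0.0172 on a 0.049 top), while x and y agree to about 3 mm. I'll take 32 mm off all commanded heights.

```bash
cat >> h.py <<'E'
DZ=.032
def st(l):
    s=monitor.sense();p=s['position']+[0,0,DZ];print(l,round(s['clock'],2),np.round(p,4),np.round(s['contact_force'],1),round(s['finger_gap'],3))
def P(x,y,z): return [x,y,z-DZ]   # true tip height -> command
E
python3 - <<'E'
from m import *
import sys
q=down(np.radians(95.2)); p=(.438,-.198)
env.release();st('open')
print(env.movel(P(*p,.016),.2,guard=8));st('down')
env.close_gripper(40);st('closed')
if not .3<monitor.sense()['finger_gap']<.8: print('BAD'); sys.exit()
env.movel(P(*p,.17),.3);st('up')
qb=down(np.radians(120.6)); b=(.663,-.0045)
env.reach(P(*b,.13),qb);st('box')
if monitor.sense()['finger_gap']<.3: print('LOST'); sys.exit()
print(env.movel(P(*b,.021),.15,guard=8));st('low')
env.release();env.hold(.1);st('rel')
env.movel(P(*b,.16),.3);st('up')
E
```

```text
open 9.04 [ 0.438 -0.198  0.132] [-0.   0.4  0.6] 0.997
False
down 9.78 [ 0.4385 -0.1984  0.0168] [ 0.8 -0.4  0.5] 0.999
closed 10.23 [ 0.4385 -0.1983  0.0168] [-0.3  0.3  5.2] 0.523
up 10.9 [ 0.4374 -0.1976  0.169 ] [ 0.7  0.  -1. ] 0.52
box 12.05 [ 0.6626 -0.0057  0.1299] [ 0.2 -0.3 -1.1] 0.52
False
low 12.93 [ 0.6637 -0.0048  0.0223] [ 0.5 -0.  -1. ] 0.521
rel 13.51 [ 0.663  -0.0045  0.021 ] [-0.1  0.1  0.8] 1.001
up 14.12 [ 0.6628 -0.0044  0.1599] [-0.1 -0.1 -0.2] 0.999
```

The grasp held at gap 0.52 and the blank was released in the box. Next I'll hover so the fingers straddle the bar just inside the handle, and look.

```bash
python3 - <<'E'
from m import *
q=down(np.radians(87))
env.reach(P(.447,-.026,.15),q);st('hover')
f=shot('side','side2',crop=(220,160,360,270),k=5.5)
c=lambda p:np.round((proj(f,p)-[220,160])*5.5)
print('handle ends pred',c([.489,-.0555,.062]),c([.4016,-.049,.062]))
for y in (-.24,-.03): print(kinematics.ik(P(.445,y,.01),q))
E
```

```text
hover 15.0 [ 0.4479 -0.0262  0.1499] [ 0.2 -0.3  0.6] 1.001
handle ends pred [317. 463.] [155. 469.]
[-7.26716172e-01  5.67166564e-01  1.78011291e+00 -4.44089210e-16
  7.94313180e-01 -6.74356295e-01]
[-3.31119536e-01  4.74726061e-01  1.95553984e+00 -4.44089210e-16
  7.11326757e-01 -2.78759658e-01]
```

View pics/side2.png

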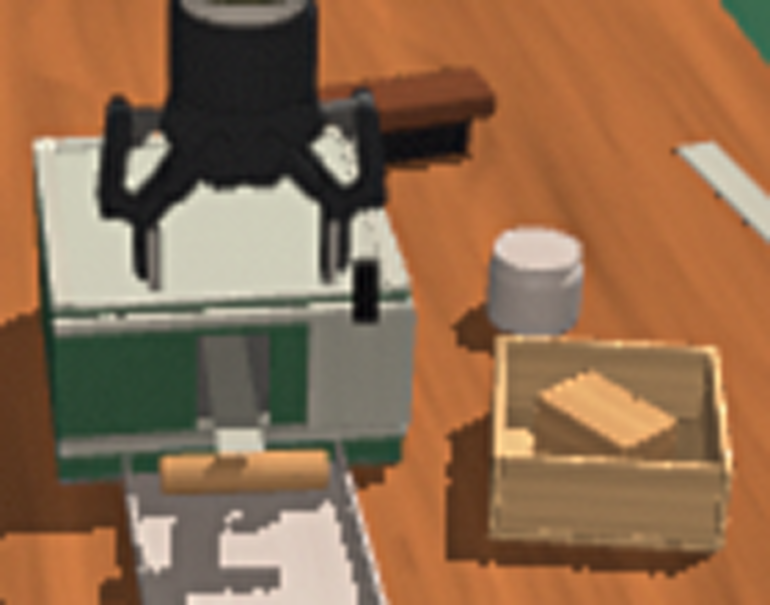

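Side2 shows the blank lying flat in the near box at (605,410). The handle runs (162,474)–(328,468), about 4 mm farther in x than measured, and the fingers are above the bar. Going down to grip.

```bash
python3 - <<'E'
from m import *
print(env.movel(P(.450,-.026,.046),.15,guard=6));st('down')
env.close_gripper(20);st('closed')
shot('side','side3',crop=(220,170,360,275),k=5.5)
E
```

```text
False
down 15.89 [ 0.4506 -0.0261  0.0465] [-0.7 -0.2 -0.1] 0.999
closed 16.48 [ 0.4502 -0.026   0.0462] [0.2 0.5 0.9] 0.283
```

View pics/side3.png

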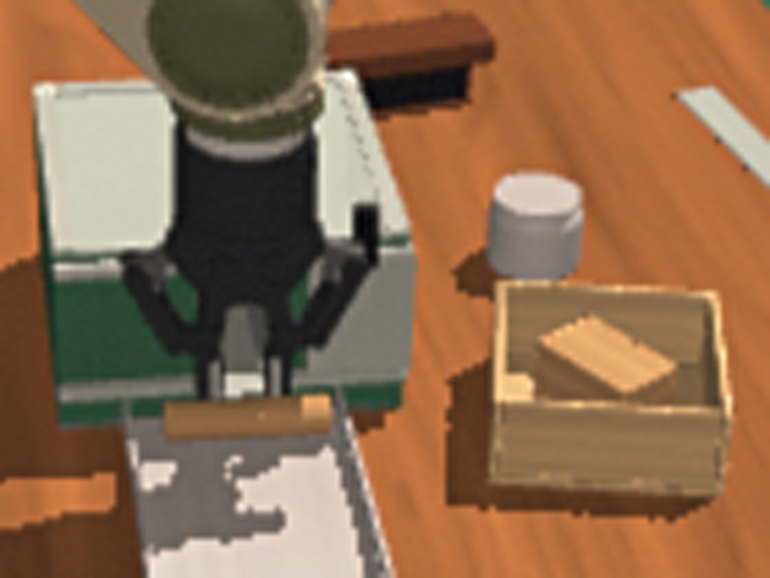

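The grip is on the bar (gap 0.283, about 24 mm), close behind the handle. Now I'll tip and draw.

```bash
python3 - <<'E'
from m import *
print(env.movel(P(.449,-.066,.0135),.06,guard=30));st('tip')
print(env.movel(P(.4465,-.15,.0135),.08,guard=30));st('mid')
print(env.movel(P(.444,-.228,.0135),.08,guard=30));st('out')
shot('side','side4',crop=(220,170,360,320),k=4)
E
```

```text
False
tip 17.53 [ 0.4492 -0.0664  0.0137] [-0.5 -3.3  0.8] 0.284
False
mid 18.73 [ 0.4465 -0.1496  0.0135] [-0.1  1.  -3.1] 0.283
False
out 19.86 [ 0.444  -0.2277  0.0135] [ 0.4 -0.4 -1.5] 0.28
```

View pics/side4.png

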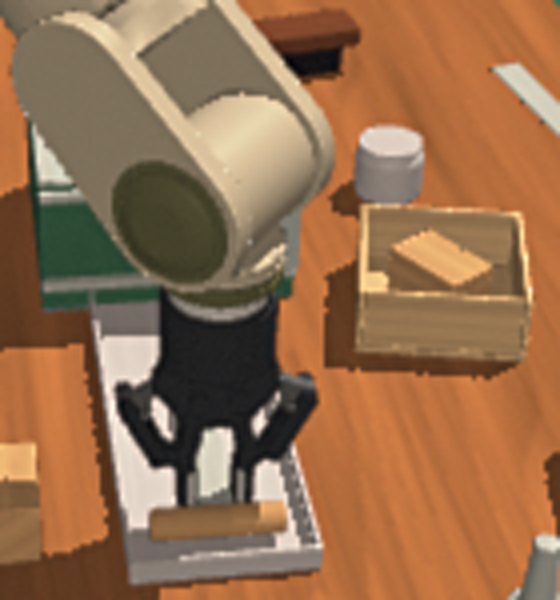

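The handle is near the tray's far end, the bar lies along the tray and forces are low. I'll release the bar, rise clear, then push the shutter shut with closed fingers.

```bash
python3 - <<'E'
from m import *
print(env.movel(P(.444,-.228,.0095),.03,guard=5));st('lower')
env.release();st('rel')
env.movel(P(.444,-.228,.16),.25);st('up')
env.close_gripper(20)
q=down(np.radians(88.25))
env.reach(P(.570,.020,.17),q)
f=shot('top','top5',crop=(220,120,400,265),k=4)
print(env.movel(P(.570,.020,.127),.1,guard=5));st('beside')
print('push',env.movel(P(.45,.022,.127),.06,guard=9));st('pushed')
E
```

```text
False
lower 20.19 [ 0.4439 -0.2276  0.0093] [ 0.5  0.7 -1.1] 0.287
rel 20.82 [ 0.444  -0.228   0.0095] [ 0.  -0.1 -1.2] 0.999
up 21.57 [ 0.4434 -0.2275  0.1587] [-0.2 -0.7  0. ] 1.0
False
beside 24.04 [0.5703 0.0196 0.1274] [-0.4 -0.1  0.5] -0.004
push True
pushed 25.5 [0.4736 0.0217 0.1274] [ 6.6  0.4 -0.3] 0.002
```

```bash
python3 - <<'E'
from m import *
env.movel(P(.50,.02,.127),.1);env.movel(P(.50,.02,.20),.2)
env.reach(P(.62,-.25,.25),down(np.radians(88.25)));st('clear')
a=eyes.grab_frame('side');b=eyes.grab_frame('top')
pickle.dump((a,b),open('pics/fin.pkl','wb'))
x=cv2.resize(a['frame'][165:320,220:350,::-1],(390,465),interpolation=cv2.INTER_CUBIC)
y=cv2.resize(b['frame'][130:285,265:395,::-1],(390,465),interpolation=cv2.INTER_CUBIC)
cv2.imwrite('pics/fin.png',np.hstack([x,y]))
E
```

```text
clear 27.59 [ 0.62   -0.2488  0.2496] [-0.3 -0.  -0.2] -0.005
```

View pics/fin.png

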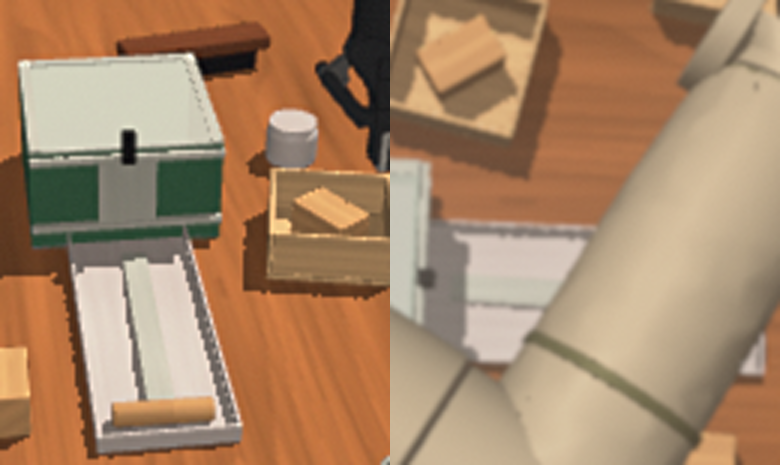

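```bash
python3 - <<'E'
from m import *
a,b=pickle.load(open('pics/fin.pkl','rb'))
d=np.load('bin.npz');A=d['A'];t=np.array([.4516,.032])
p0=pickle.load(open('pics/side0.pkl','rb'))
print('top tab',(onz(b,265+37/3,130+278/3,.142)[:2]-t)@A)
print('side tab top',(onz(a,220+128/3,165+131/3,.142)[:2]-t)@A)
for s in (0,.006,.012):
    w=A@[-.01,-s]+t; print(s,np.round((proj(a,[*w,.142])-[220,165])*3,1),np.round((proj(b,[*w,.142])-[265,130])*3+[390,0],1))
# second firmer push as proof of the end stop
env.reach(P(.50,.02,.20),down(np.radians(88.25)));env.movel(P(.50,.02,.127),.15)
print(env.movel(P(.45,.022,.127),.05,guard=18));st('push2')
env.movel(P(.50,.02,.127),.15);env.movel(P(.50,.02,.22),.2);st('clear')
E
```

```text
top tab [-0.01077838  0.00033712]
side tab top [-0.01036826 -0.00365219]
0 [124.3 131. ] [426.1 277.5]
0.006 [130.3 130.7] [426.4 270.3]
0.012 [136.2 130.4] [426.8 263. ]
True
push2 30.11 [0.4737 0.021  0.1276] [ 8.  -0.2 -1.8] -0.002
clear 31.06 [0.4991 0.0201 0.2189] [ 0.5  1.2 -0.2] 0.002
```

Both pushes stopped at the same x (0.4736 and 0.4737), so the shutter is against its end stop. Handing in.

```bash
python3 -c "
from h import *
env.hold(.2);job.hand_in();st('done')"
```

```text
the job is handed in; nothing more can be done
the job is handed in; nothing more can be done
```

All three parts are done and the job is handed in, at about 31 s of the 51 s allowed; the hand-in gives no verdict.

- **Blank:** the first grasp missed. The real fingertips are about 32 mm higher than the reported TCP, which I confirmed with a light touch on the blank's top. That miss pressed about 64 N down through the fingers on the blank. The blank did not move, and the wrist force stayed under 120 N, but this is above the 40 N limit on the arm or gripper body. I took only the fingers to be touching. With heights corrected, the blank went into the nearer box, and pictures show it lying flat there.
- **Bar:** I gripped it just behind the cross handle, tipped it over the sill and drew it out. The last side picture shows it flat and wholly in the tray. I did not measure its heights separately.
- **Shutter:** I pushed it twice, and both times it stopped at the same place (x 0.4736 and 0.4737 m), which indicates the end stop. The two cameras disagree slightly on the opening: the top view gives 0 mm and the side view 3–4 mm, both inside the 6 mm limit.
- **Bystanders:** the tin and brush look unmoved in the last pictures. The chisel and drive centre were outside those crops, but the arm kept well away from them. The gripper was clear of everything at hand-in.

I viewed 11 pictures, one over the budget.

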